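Close the spring-loaded pressure-reducer housing and hold it shut

TASK

Take the plastic blanking cap off the spring plate of the open pressure-reducer housing and put it in the steel tray. Then lift the loose bonnet, fit its two holes over the housing's two dowels and press it down against the spring until the faces meet, and finish while still holding it fully shut there (do not let go), so that a colleague can drive in the screws. Leave everything else on the bench where it is.

Things in the scene. Friction and masses are not known exactly. Their poses are not given: they have to be found in the camera images.
- housing: Fixed lower half of a pressure reducer: aluminium block 120 (x) x 70 (y) mm on a steel foot 140 x 80 x 10 mm, ports out of the long sides. Origin: centre of the foot's underside, on the bench; z up. Flat top face 60 mm up; on it two upright steel dowels, 10 mm thick, 22 mm tall (upper 6 mm tapering to 4 mm), at x = +45 and -45 mm, y = 0. Same after a half turn about z.
- seat (a point): Centre of the housing's top (parting) face, 60 mm above the bench, midway between the dowels. When the housing is shut, the bonnet's origin is here.
- spring_plate (a joint): Steel spring plate, 38 mm across, in the middle of the housing; value: metres pressed down. 0: stands 8 mm above the housing's top face; 0.008: flush with it. The spring takes 7.5 N to start and about 15 N at 0.008 and pushes back: the bonnet's weight (3 to 5 N) alone leaves it 8 mm open.
- bonnet: Loose upper half, aluminium, 0.4 kg: flange 120 (x) x 70 (y) x 22 mm with two through holes, 12 mm wide, at x = +45 and -45 mm, y = 0; on it in the middle a boss 44 (x) x 30 (y) mm, 42 mm tall, to grip across its 30 mm, and a screw head 20 mm across, 6 mm tall. Stands flange down on the bench. Origin: centre of the flat underside; z up. Fits either way round (half turn about z).
- cap: Loose grey plastic blanking cap, 30 g: round foot 48 mm across, 6 mm thick, with a round knob 26 mm across up to 36 mm height. At first stands upright on the spring plate, 68 mm above the bench, between the dowels, in the bonnet's way. Origin: centre of its underside; z up.
- tray: Dark steel tray, fixed, open on top, empty: 150 (x) x 120 (y) x 28 mm outside, walls 4 mm. Origin: centre of its underside on the bench.
- tray_in (a point): Centre of the tray's inner floor, 4 mm above the bench; axes as the tray.
- tee: Bystander, loose: green plastic pipe tee, 70 mm long, lying flat, 34 mm high; origin under its middle. Leave alone.
- elbow: Bystander, loose: green plastic pipe elbow with legs of 100 and 45 mm, lying flat, 34 mm high; origin under its corner. Leave alone.
- coupling: Bystander, loose: green plastic pipe socket standing on end, 38 mm across, 36 mm high; origin under its centre. Leave alone.
- wrench: Bystander, loose: steel wrench lying flat. Leave alone.
- screw_stand: Bystander, loose: steel disc 56 mm across with four upright screws, 30 mm high in all; origin under its centre. Leave alone.
There are look-alikes about, which are no part of the job. There is more than one size of the tray; the job needs the larger.

How it is judged:
By the outcome, as a careful person would: the job done as asked, in the order asked, and still so for the second after the job is handed in, while the arm keeps its last pose, push and grip.
It also fails if it takes over 70 s, if anything falls off the work surface, if the arm or the gripper's body presses on something with over 40 N, if the wrist force passes 120 N, or if a joint passes its speed limit or range.

ROBOT

A 6-joint arm with a two-finger parallel gripper is mounted at the origin on the work surface. World frame = base frame: x ahead of the robot, y to its left, z up, the work surface at z = 0. Lengths are in mm, angles in rad, forces in N, time in s.
With the tool pointing down it reaches from about 350 to 975 mm from the base axis. Payload 7.1 kg.
Tool frame: the origin (TCP) lies at the very end of the fingers, on their centre line; the grasp point (between the pads) lies 19 mm behind it (ctrl.tcp_to_grasp is the distance from the TCP to the grasp point, in mm); z points along the fingers, x is the direction in which the jaws open and shut, and the axes are right-handed (so a half turn about z gives the same grasp; the last joint's range is limited). The gripper opens to 88 mm and grips with 3 to 60 N. Pads are 20 mm wide; open, the fingers measure 115 mm over their backs; the gripper's body (75 mm by 178 mm) begins 61 mm behind the grasp point.
Start: joints at [1.31, 0.423, 1.63, -0, 1.089, -0.019], TCP at [149.625, 606.809, 222.675] pointing down, gripper open.
Joint ranges: [-3, 3], [-0.9, 2.11], [0.09, 2.58], [-1.31, 4.45], [0.11, 2.69], [-2.54, 2.54]. Speed limits (rad/s): [2.39, 2.39, 3.01, 3.14, 3.14, 3.14].

INTERFACE

Orientations are given as a rotation vector (axis times angle).
In Python, from workcell import get_obs, viewer, ctrl, masks_of gives the robot as it stands. The module is installed in compiled form; this text tells all that it offers.
- The arm moves only by the shell command python3 -m inch 'ROWS'. ROWS is JSON, a list of rows, each an object of numbers: "tx", "ty", "tz": the shift along the tool's x, y, z in cm; "ax", "ay", "az": the turn, a rotation vector about the tool's x, y, z in degrees; "jaw": the opening, from 0 (shut) to 1 (fully open). In form: [{"tx": .., "ty": .., "tz": .., "ax": .., "ay": .., "az": .., "jaw": ..}, ...]. A call has 1 to 12 rows; each row shifts and turns the commanded pose from where the row before left it, along the tool's axes as they then stand; what a row does not reach is not made up. A row lasts 1/8 s, in which the tool goes at most 62.5 mm and 10.7 degrees, less where a joint would pass 70% of its speed; a pose out of reach is approached as far as the arm can. A call is refused whole if a number of a shift passes 6.25 or a number of a turn 10.7, either way. A call with a gripper value outside its range is refused whole. The fingers move at their own pace and stop on an object; the grip force is fixed at half the most. Time passes only in rows, so rows that do not move let the fingers close. It gives the time, the measured TCP pose, the force and the opening at its end, in the units of the state.
- get_obs(): the state, without advancing time (a new reading comes with each control period).
- viewer.get_image(name): name is "scene" or "top"; returns (picture, depth): 384x512x3 uint8, red, green, blue; 384x512 float32, mm along the optical axis (not along the pixel's ray), 0 where there is no reading.
- viewer.get_calibration(name): a dict with "fx", "fy", "cx", "cy" (pixels), "rvec" (rotation vector, rad) and "tvec" (3), from world to camera coordinates, as OpenCV has them. Camera axes: x right, y down, z forward; pixel columns grow to the right and rows downward; lengths in mm; the calibration is good to about 2 mm. A picture is of the moment at which its call begins. get_calibration takes no time and is no camera call.
- ctrl.close_job(): hands the job in, once; it reports no verdict.
Trained networks look in the newest picture that a camera, given by its name, has taken for a name from the list of things; names that differ only in an ending like _2 or _b are one class to them, and where a whole thing is asked for, a point or a joint stands for the part that bears it (a point fixed in the world has none). Each returns a list of dicts, best first, with "score" (0 to 1); they miss things now and then, are a little off and sometimes report something else, mostly with a low value. They report only what shows in the picture. A call takes as long as a camera call. They do not tell look-alikes from the thing itself.
- masks_of(camera, thing): "pixels" (384x512 bool, what is visible of it) and "location" ([column, row] in pixels, amid what is visible of it).
The state is a dict: "t": time; "qpos": joint angles; "qvel": joint speeds; "joint_torque": joint torques, N m; "ee_pos": TCP position; "orientation": TCP orientation; "ft_force": force on the tool from outside, world axes, zero at the start; "moment": the same for the moment, N m; "width": finger opening in mm.
Only numpy, scipy, OpenCV 4.12 (cv2) and the standard library are available. Lean on these libraries where they do the work, as an engineer would, in place of code of your own. Each camera call takes 0.05 s, during which the arm holds its last target. There are 200 camera calls.

## Working session

There is one attempt and no reset: what is moved stays moved. The work goes in short steps, Python scripts to look and compute and a shell command to move; the robot and the scene stay as the last step left them, time stands still between calls to the robot, and variables do not carry over. Pictures are saved under pics/ and viewed, about 8 in all and at most 12, crops included, and the job is handed in when it is done.

```bash
mkdir -p pics
cat > h.py <<'E'
import numpy as np, cv2
from workcell import get_obs, viewer, ctrl, masks_of
def cal(n):
    c=viewer.get_calibration(n); R=cv2.Rodrigues(np.array(c["rvec"],float))[0]
    return c,R,np.array(c["tvec"],float).ravel()
def pts(n,depth,mask):
    c,R,t=cal(n); v,u=np.nonzero(mask&(depth>0)); z=depth[v,u]
    P=np.c_[(u-c["cx"])/c["fx"]*z,(v-c["cy"])/c["fy"]*z,z]
    return (P-t)@R
def ray(n,u,v,zw):
    c,R,t=cal(n); d=R.T@np.array([(u-c["cx"])/c["fx"],(v-c["cy"])/c["fy"],1]); o=-R.T@t
    return o+d*(zw-o[2])/d[2]
def proj(n,P):
    c,R,t=cal(n); q=R@np.array(P,float)+t
    return c["fx"]*q[0]/q[2]+c["cx"],c["fy"]*q[1]/q[2]+c["cy"]
E
python3 - <<'E'
from h import *
for n in ("scene","top"):
    im,d=viewer.get_image(n); cv2.imwrite(f"pics/{n}0.png",cv2.cvtColor(im,cv2.COLOR_RGB2BGR))
    np.save(f"pics/{n}_d.npy",d)
    for th in ("housing","bonnet","cap","tray","tee","elbow","coupling","wrench","screw_stand","spring_plate"):
        for m in masks_of(n,th):
            if m["score"]<.3: continue
            P=pts(n,d,m["pixels"])
            if len(P)<5: continue
            zt=np.percentile(P[:,2],97); T=P[P[:,2]>zt-5]
            print(n,th,round(m["score"],2),np.round(m["location"]),m["pixels"].sum(),"med",np.round(np.median(P,0)),"ztop",round(zt),"topc",np.round(T.mean(0)))
    c,R,t=cal(n); print(n,"cam at",np.round(-R.T@t))
E
```

```text
scene housing 0.7 [284. 197.] 1598 med [572.  62.  47.] ztop 69 topc [536.  54.  75.]
scene bonnet 0.7 [386. 210.] 1170 med [497. 306.  22.] ztop 68 topc [482. 306.  66.]
scene cap 0.56 [284. 180.] 266 med [543.  52.  78.] ztop 105 topc [535.  50. 103.]
scene tray 0.91 [229. 187.] 856 med [ 522. -113.    4.] ztop 18 topc [ 534. -108.   16.]
scene tray 0.77 [172. 169.] 1850 med [ 527. -293.    6.] ztop 28 topc [ 537. -284.   26.]
scene tray 0.73 [401. 294.] 552 med [712. 376.   8.] ztop 29 topc [709. 375.  28.]
scene tee 0.8 [298. 269.] 623 med [752. 160.  30.] ztop 35 topc [743. 156.  33.]
scene elbow 0.64 [157. 242.] 849 med [ 793. -166.   29.] ztop 35 topc [ 790. -171.   32.]
scene coupling 0.54 [220. 255.] 324 med [775. -15.  26.] ztop 37 topc [770. -16.  35.]
scene wrench 0.71 [113. 205.] 464 med [ 707. -360.    6.] ztop 9 topc [ 698. -360.    7.]
scene screw_stand 0.89 [400. 293.] 515 med [713. 375.   8.] ztop 29 topc [710. 375.  28.]
scene screw_stand 0.37 [298. 270.] 678 med [752. 159.  30.] ztop 35 topc [743. 155.  33.]
scene cam at [1263.  279.  745.]
top housing 0.78 [252. 
[... 432 characters left out ...]
 525. -113.    3.] ztop 19 topc [ 542. -110.   18.]
top tee 0.64 [205. 144.] 352 med [737. 153.  31.] ztop 37 topc [738. 153.  34.]
top elbow 0.79 [320. 134.] 581 med [ 778. -171.   30.] ztop 36 topc [ 784. -174.   33.]
top coupling 0.74 [246. 221.] 225 med [531.  48.  76.] ztop 106 topc [532.  48. 104.]
top coupling 0.65 [265. 137.] 115 med [763. -15.  31.] ztop 39 topc [765. -17.  36.]
top wrench 0.78 [390. 166.] 439 med [ 685. -362.    6.] ztop 11 topc [ 687. -361.    8.]
top wrench 0.33 [364. 223.] 2377 med [ 527. -294.    4.] ztop 29 topc [ 524. -290.   27.]
top screw_stand 0.77 [136. 160.] 293 med [704. 373.   8.] ztop 28 topc [705. 374.  27.]
top cam at [4.990e+02 1.000e+00 1.203e+03]
```

Run:
```python
from h import *
a=cv2.imread("pics/scene0.png")[110:330,80:440]; b=cv2.imread("pics/top0.png")[110:270,110:430]
a=cv2.resize(a,(491,300)); b=cv2.resize(b,(600,300)); a=cv2.copyMakeBorder(a,0,0,0,109,cv2.BORDER_CONSTANT)
cv2.imwrite("pics/v1.png",np.vstack([a,b]))
def rect(P): 
    (c,s,an)=cv2.minAreaRect(P[:,:2].astype(np.float32)); return np.round(c,1),np.round(s,1),round(an,1)
for n in ("scene","top"):
    im,d=viewer.get_image(n)
    for th,zs in (("bonnet",[(58,70),(18,26)]),("housing",[(54,64)]),("cap",[(98,110)]),("tray",[(24,32),(15,21)])):
        for m in masks_of(n,th)[:2]:
            P=pts(n,d,m["pixels"])
            for lo,hi in zs:
                Q=P[(P[:,2]>lo)&(P[:,2]<hi)]
                if len(Q)>30: print(n,th,np.round(m["location"]),(lo,hi),len(Q),rect(Q),"z",round(np.median(Q[:,2]),1))
```

```text
scene bonnet [386. 210.] (58, 70) 152 (array([479.5, 305.2]), array([30.2, 44.1]), 63.7) z 63.6
scene bonnet [386. 210.] (18, 26) 630 (array([477.2, 305.4]), array([ 71.7, 125.8]), 63.2) z 21.7
scene housing [285. 197.] (54, 64) 600 (array([534.9,  50.5]), array([ 71.6, 123.5]), 79.0) z 59.6
scene cap [283. 184.] (98, 110) 74 (array([534.8,  49.7]), array([26.6, 22.3]), 19.6) z 103.6
scene tray [230. 184.] (15, 21) 141 (array([ 524.5, -110.7]), array([ 82. , 103.6]), 83.3) z 17.3
scene tray [169. 166.] (24, 32) 246 (array([ 529.6, -288.6]), array([123.3, 151. ]), 76.6) z 26.6
scene tray [169. 166.] (15, 21) 218 (array([ 530.9, -287.5]), array([122.3, 151.5]), 77.4) z 18.0
top bonnet [251. 224.] (58, 70) 609 (array([532. ,  48.9]), array([ 69.9, 119.5]), 79.0) z 60.3
top bonnet [155. 238.] (58, 70) 161 (array([475.2, 303.2]), array([30.2, 44.8]), 61.9) z 63.6
top bonnet [155. 238.] (18, 26) 705 (array([475. , 303.1]), array([ 70.3, 120.3]), 63.2) z 21.7
top housing [254. 225.] (54, 64) 804 (array([532.2,  48.8]), array([ 70.1, 120. ]), 78.8) z 59.3
top cap [246. 221.] (98, 110) 70 (array([531.8,  48.4]), array([21.5, 24. ]), 89.7) z 103.3
top tray [366. 222.] (24, 32) 260 (array([ 527.4, -290.7]), array([120.5, 149.9]), 76.9) z 27.3
top tray [366. 222.] (15, 21) 63 (array([ 528.1, -289.5]), array([117.9, 150.4]), 77.4) z 17.7
top tray [302. 224.] (15, 21) 93 (array([ 522.6, -112.4]), array([ 80.2, 100.4]), 84.2) z 17.7
```

View pics/v1.png

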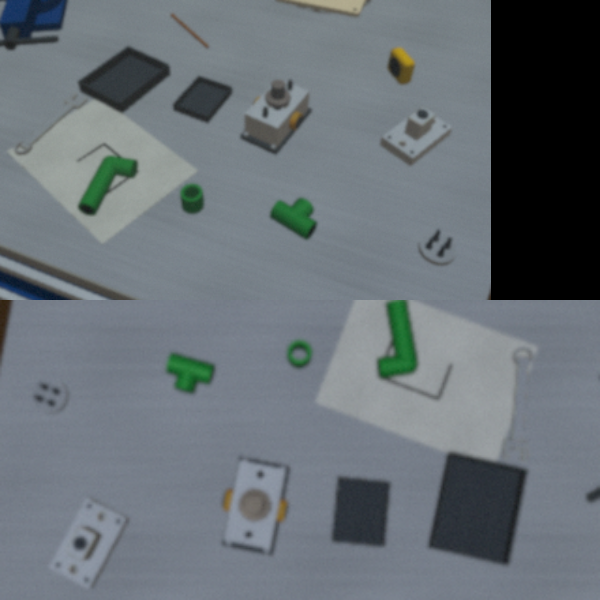

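The things found (top view, full-frame pixels):
- **Trays:** the dark tray at (366,222) measures 150x120x28 mm, so it is the larger one the job needs. The one at (303,223) is 100x80x18 mm, a look-alike.
- **Housing with cap:** (252,222).
- **Bonnet:** (156,239).

The enlarged crop shows all four plainly.

```bash
cat >> h.py <<'E'
def rel(target,jawdeg):
    "rows budget: tool-frame shift (cm) and az (deg) to world target with jaw dir jawdeg"
    o=get_obs(); R=cv2.Rodrigues(np.array(o["orientation"],float))[0]; p=np.array(o["ee_pos"])
    j=np.degrees(np.arctan2(R[1,0],R[0,0])); dw=(jawdeg-j+90)%180-90
    print("t",round(o["t"],2),"tcp",np.round(p,1),"jaw",round(j,1),"toolz",np.round(R[:,2],3),"shift cm",np.round(R.T@(np.array(target)-p)/10,2),"az",round(-dw,1),"F",np.round(o["ft_force"],1),"w",round(o["width"],1),"q",np.round(o["qpos"],2))
E
python3 -c "
from h import *
rel((533.3,49.4,150),79)"
```

```text
t 1.6 tcp [149.6 606.8 222.7] jaw 76.1 toolz [-0. -0. -1.] shift cm [-44.93  50.6    7.27] az -2.9 F [0.1 0.3 0. ] w 87.9 q [ 1.31  0.42  1.63  0.    1.09 -0.02]
```

```bash
python3 -m inch '[{"tx":-3.2,"ty":3.6,"jaw":0.65},{"tx":-3.2,"ty":3.6,"jaw":0.65},{"tx":-3.2,"ty":3.6,"jaw":0.65},{"tx":-3.2,"ty":3.6,"jaw":0.65},{"tx":-3.2,"ty":3.6,"jaw":0.65},{"tx":-3.2,"ty":3.6,"jaw":0.65},{"tx":-3.2,"ty":3.6,"jaw":0.65},{"tx":-3.2,"ty":3.6,"jaw":0.65},{"tx":-3.2,"ty":3.6,"jaw":0.65},{"tx":-3.2,"ty":3.6,"jaw":0.65},{"tx":-3.2,"ty":3.6,"jaw":0.65},{"jaw":0.65}]'; python3 -c "
from h import *
rel((533.3,49.4,150),79)"
```

```text
t 1.6 tcp [149.6 606.8 222.7] jaw 76.1 toolz [-0. -0. -1.] shift cm [-44.93  50.6    7.27] az -2.9 F [0.1 0.3 0. ] w 87.9 q [ 1.31  0.42  1.63  0.    1.09 -0.02]$[0]: bad value
```

```bash
python3 -m inch '[{"tx":-3.2,"ty":3.6,"tz":0,"ax":0,"ay":0,"az":0,"jaw":0.65},{"tx":-3.2,"ty":3.6,"tz":0,"ax":0,"ay":0,"az":0,"jaw":0.65},{"tx":-3.2,"ty":3.6,"tz":0,"ax":0,"ay":0,"az":0,"jaw":0.65},{"tx":-3.2,"ty":3.6,"tz":0,"ax":0,"ay":0,"az":0,"jaw":0.65},{"tx":-3.2,"ty":3.6,"tz":0,"ax":0,"ay":0,"az":0,"jaw":0.65},{"tx":-3.2,"ty":3.6,"tz":0,"ax":0,"ay":0,"az":0,"jaw":0.65},{"tx":-3.2,"ty":3.6,"tz":0,"ax":0,"ay":0,"az":0,"jaw":0.65},{"tx":-3.2,"ty":3.6,"tz":0,"ax":0,"ay":0,"az":0,"jaw":0.65},{"tx":-3.2,"ty":3.6,"tz":0,"ax":0,"ay":0,"az":0,"jaw":0.65},{"tx":-3.2,"ty":3.6,"tz":0,"ax":0,"ay":0,"az":0,"jaw":0.65},{"tx":-3.2,"ty":3.6,"tz":0,"ax":0,"ay":0,"az":0,"jaw":0.65},{"tx":-3.2,"ty":3.6,"tz":0,"ax":0,"ay":0,"az":0,"jaw":0.65}]'; python3 -c "
from h import *
rel((533.3,49.4,150),79)"
```

```text
t: 3.1
ee_pos: [478.0, 129.1, 222.9]
orientation: [2.473, 1.937, 0.001]
ft_force: [0.8, 0.1, 0.2]
width: 56.9
t 3.1 tcp [478.  129.1 222.9] jaw 76.1 toolz [ 0.001  0.    -1.   ] shift cm [-6.42  7.27  7.3 ] az -2.9 F [0.8 0.1 0.2] w 56.9 q [ 0.24  0.23  1.91  0.    1.   -1.09]
```

```bash
python3 -m inch '[{"tx":-2.2,"ty":2.4,"tz":2.4,"ax":0,"ay":0,"az":0,"jaw":0.65},{"tx":-2.2,"ty":2.4,"tz":2.4,"ax":0,"ay":0,"az":0,"jaw":0.65},{"tx":-2.0,"ty":2.4,"tz":2.5,"ax":0,"ay":0,"az":0,"jaw":0.65},{"tx":0,"ty":0,"tz":0,"ax":0,"ay":0,"az":-2.9,"jaw":0.65},{"tx":0,"ty":0,"tz":0,"ax":0,"ay":0,"az":0,"jaw":0.65}]'
python3 - <<'E'
from h import *
rel((533.3,49.4,80),79)
out=[]
for n in ("scene","top"):
    im,d=viewer.get_image(n); u,v=map(int,proj(n,(533,49,120))); c=im[v-45:v+45,u-50:u+50]
    out.append(cv2.resize(c,(400,360),interpolation=2))
cv2.imwrite("pics/v2.png",np.hstack(out)[:,:,::-1])
E
```

```text
t: 3.72
ee_pos: [531.7, 50.8, 149.3]
orientation: [-2.424, -1.998, 0.001]
ft_force: [0.7, -0.3, -1.1]
width: 57.3
t 3.73 tcp [531.7  50.8 149.3] jaw 79.0 toolz [-0.001 -0.    -1.   ] shift cm [-0.11  0.19  6.93] az -0.0 F [ 0.7 -0.3 -1.1] w 57.3 q [ 0.07  0.39  1.88  0.    0.87 -1.31]
```

View pics/v2.png

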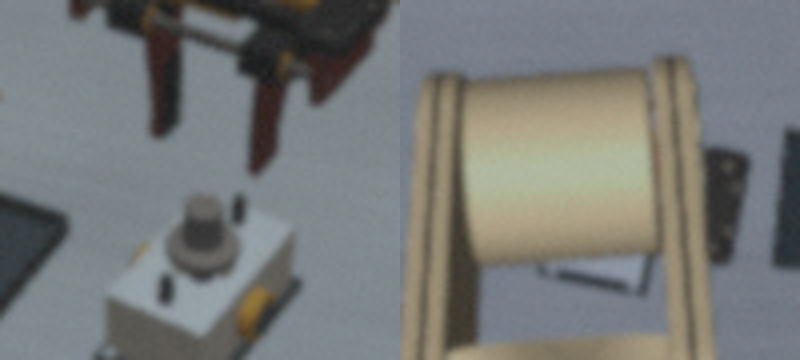

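The fingers (crop pixels 160,130 and 260,165) straddle the cap knob (205,215), across the line of the dowels. I'll descend and grip.

```bash
python3 -m inch '[{"tx":-0.1,"ty":0.2,"tz":2.3,"ax":0,"ay":0,"az":0,"jaw":0.65},{"tx":0,"ty":0,"tz":2.3,"ax":0,"ay":0,"az":0,"jaw":0.65},{"tx":0,"ty":0,"tz":1.5,"ax":0,"ay":0,"az":0,"jaw":0.65},{"tx":0,"ty":0,"tz":0.8,"ax":0,"ay":0,"az":0,"jaw":0.65},{"tx":0,"ty":0,"tz":0,"ax":0,"ay":0,"az":0,"jaw":0.1},{"tx":0,"ty":0,"tz":0,"ax":0,"ay":0,"az":0,"jaw":0.1},{"tx":0,"ty":0,"tz":0,"ax":0,"ay":0,"az":0,"jaw":0.1},{"tx":0,"ty":0,"tz":0,"ax":0,"ay":0,"az":0,"jaw":0.1},{"tx":0,"ty":0,"tz":0,"ax":0,"ay":0,"az":0,"jaw":0.1},{"tx":0,"ty":0,"tz":0,"ax":0,"ay":0,"az":0,"jaw":0.1}]'; python3 -c "
from h import *
rel((528.5,-290,180),79)"
```

```text
t: 5.08
ee_pos: [533.9, 49.8, 81.2]
orientation: [2.423, 1.999, 0.001]
ft_force: [-0.1, 0.1, 6.6]
width: 25.1
t 5.08 tcp [533.9  49.8  81.2] jaw 79.0 toolz [ 0.001  0.    -1.   ] shift cm [-33.46   5.94  -9.88] az 0.0 F [-0.1  0.1  6.6] w 25.1 q [ 0.07  0.5   1.91 -0.    0.72 -1.31]
```

```bash
python3 -m inch '[{"tx":0,"ty":0,"tz":-1.5,"ax":0,"ay":0,"az":0,"jaw":0.1},{"tx":0,"ty":0,"tz":-2.5,"ax":0,"ay":0,"az":0,"jaw":0.1},{"tx":0,"ty":0,"tz":-3,"ax":0,"ay":0,"az":0,"jaw":0.1},{"tx":-2,"ty":0.4,"tz":-2.8,"ax":0,"ay":0,"az":0,"jaw":0.1},{"tx":-4,"ty":0.7,"tz":0,"ax":0,"ay":0,"az":0,"jaw":0.1},{"tx":-4.5,"ty":0.8,"tz":0,"ax":0,"ay":0,"az":0,"jaw":0.1},{"tx":-4.5,"ty":0.8,"tz":0,"ax":0,"ay":0,"az":0,"jaw":0.1},{"tx":-4.5,"ty":0.8,"tz":0,"ax":0,"ay":0,"az":0,"jaw":0.1},{"tx":-4.5,"ty":0.8,"tz":0,"ax":0,"ay":0,"az":0,"jaw":0.1},{"tx":-4.5,"ty":0.8,"tz":0,"ax":0,"ay":0,"az":0,"jaw":0.1},{"tx":-3,"ty":0.5,"tz":0,"ax":0,"ay":0,"az":0,"jaw":0.1},{"tx":-1.5,"ty":0.3,"tz":0,"ax":0,"ay":0,"az":0,"jaw":0.1}]'
python3 - <<'E'
from h import *
rel((528.5,-290,17.5),79)
im,d=viewer.get_image("scene"); u,v=map(int,proj("scene",(528,-290,100)));print(u,v)
cv2.imwrite("pics/v3.png",cv2.resize(im[max(v-70,0):v+90,max(u-100,0):u+100],None,fx=3,fy=3,interpolation=2)[:,:,::-1])
E
```

```text
t: 6.58
ee_pos: [528.4, -286.8, 179.2]
orientation: [2.425, 1.997, 0.0]
ft_force: [0.7, 0.9, -0.4]
width: 25.1
t 6.58 tcp [ 528.4 -286.8  179.2] jaw 79.0 toolz [ 0. -0. -1.] shift cm [-0.31  0.06 16.17] az -0.0 F [ 0.7  0.9 -0.4] w 25.1 q [-0.52  0.44  1.72  0.    0.98 -1.9 ]
166 141
```

View pics/v3.png

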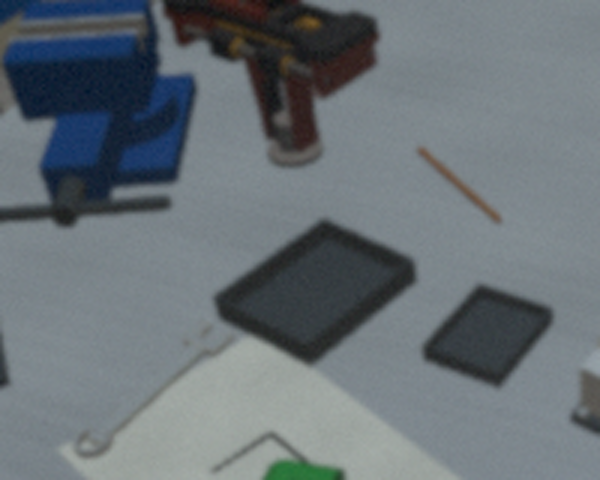

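```bash
python3 - <<'E'
from h import *
for n in ("scene","top"):
    im,d=viewer.get_image(n); P=pts(n,d,d>0)
    Q=P[(P[:,2]>50)&(P[:,2]<160)&(P[:,1]<-340)&(P[:,0]>300)&(P[:,0]<800)]
    print(n,len(Q), Q.min(0) if len(Q) else "", Q.max(0) if len(Q) else "")
E
python3 -m inch '[{"tx":-0.3,"ty":0.1,"tz":3,"ax":0,"ay":0,"az":0,"jaw":0.1},{"tx":0,"ty":0,"tz":4,"ax":0,"ay":0,"az":0,"jaw":0.1},{"tx":0,"ty":0,"tz":3,"ax":0,"ay":0,"az":0,"jaw":0.1},{"tx":0,"ty":0,"tz":1.5,"ax":0,"ay":0,"az":0,"jaw":0.1},{"tx":0,"ty":0,"tz":0,"ax":0,"ay":0,"az":0,"jaw":0.1}]'
```

```text
scene 3126 [ 304.08800914 -666.67365691   50.1175106 ] [ 799.95128971 -427.47276274  159.99758827]
top 2289 [ 300.05246792 -651.56179375   50.1573824 ] [ 799.99447826 -502.79524327  159.99124559]
t: 7.35
ee_pos: [528.8, -287.4, 63.1]
orientation: [-2.421, -1.999, 0.001]
ft_force: [-0.2, -0.8, -0.2]
width: 25.3
```

```bash
python3 -m inch '[{"tx":-0.2,"ty":0,"tz":2,"ax":0,"ay":0,"az":0,"jaw":0.1},{"tx":0,"ty":0,"tz":1.5,"ax":0,"ay":0,"az":0,"jaw":0.1},{"tx":0,"ty":0,"tz":0.6,"ax":0,"ay":0,"az":0,"jaw":0.1},{"tx":0,"ty":0,"tz":0.3,"ax":0,"ay":0,"az":0,"jaw":0.1},{"tx":0,"ty":0,"tz":0,"ax":0,"ay":0,"az":0,"jaw":0.1}]'
```

```text
t: 7.98
ee_pos: [528.8, -290.6, 19.7]
orientation: [2.423, 1.999, 0.0]
ft_force: [0.2, -0.4, -0.8]
width: 25.2
```

```bash
python3 -m inch '[{"tx":0,"ty":0,"tz":0.2,"ax":0,"ay":0,"az":0,"jaw":0.1},{"tx":0,"ty":0,"tz":0,"ax":0,"ay":0,"az":0,"jaw":0.55},{"tx":0,"ty":0,"tz":0,"ax":0,"ay":0,"az":0,"jaw":0.55},{"tx":0,"ty":0,"tz":0,"ax":0,"ay":0,"az":0,"jaw":0.55},{"tx":0,"ty":0,"tz":0,"ax":0,"ay":0,"az":0,"jaw":0.55},{"tx":0,"ty":0,"tz":-1.5,"ax":0,"ay":0,"az":0,"jaw":0.55},{"tx":0,"ty":0,"tz":-3,"ax":0,"ay":0,"az":0,"jaw":0.65},{"tx":0,"ty":0,"tz":-4,"ax":0,"ay":0,"az":0,"jaw":0.65},{"tx":0,"ty":0,"tz":-4,"ax":0,"ay":0,"az":0,"jaw":0.65},{"tx":0,"ty":0,"tz":-3,"ax":0,"ay":0,"az":0,"jaw":0.65}]'
python3 - <<'E'
from h import *
rel((476.1,304.2,120),63.2)
im,d=viewer.get_image("scene"); u,v=map(int,proj("scene",(528,-290,30)))
cv2.imwrite("pics/v4.png",cv2.resize(im[v-50:v+50,u-60:u+60],None,fx=4,fy=4,interpolation=2)[:,:,::-1])
E
```

```text
t: 9.22
ee_pos: [529.2, -290.8, 175.7]
orientation: [2.421, 1.998, 0.001]
ft_force: [0.1, -0.1, -0.2]
width: 57.3
t 9.22 tcp [ 529.2 -290.8  175.7] jaw 79.0 toolz [ 0.002 -0.001 -1.   ] shift cm [ 57.41 -16.53   5.48] az 15.8 F [ 0.1 -0.1 -0.2] w 57.3 q [-0.52  0.45  1.71 -0.    0.98 -1.9 ]
```

View pics/v4.png

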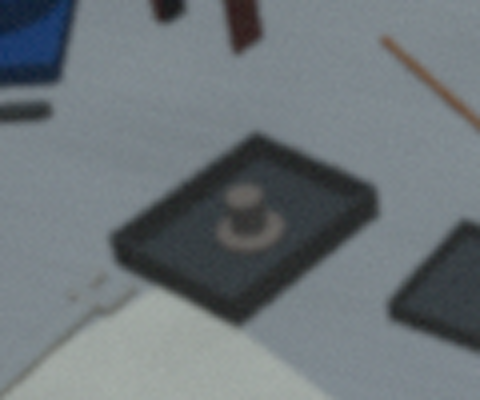

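The cap stands upright in the middle of the larger tray (crop 248,215). Next I'll go to the bonnet.

```bash
python3 -m inch '[{"tx":4.7,"ty":-1.4,"tz":0,"ax":0,"ay":0,"az":0,"jaw":0.75},{"tx":5,"ty":-1.4,"tz":0,"ax":0,"ay":0,"az":0,"jaw":0.75},{"tx":5,"ty":-1.4,"tz":0,"ax":0,"ay":0,"az":0,"jaw":0.75},{"tx":5,"ty":-1.4,"tz":0,"ax":0,"ay":0,"az":0,"jaw":0.75},{"tx":5,"ty":-1.4,"tz":0,"ax":0,"ay":0,"az":0,"jaw":0.75},{"tx":5,"ty":-1.4,"tz":0,"ax":0,"ay":0,"az":0,"jaw":0.75},{"tx":5,"ty":-1.4,"tz":0,"ax":0,"ay":0,"az":0,"jaw":0.75},{"tx":5,"ty":-1.4,"tz":0,"ax":0,"ay":0,"az":0,"jaw":0.75},{"tx":5,"ty":-1.4,"tz":0,"ax":0,"ay":0,"az":0,"jaw":0.75},{"tx":5,"ty":-1.4,"tz":0,"ax":0,"ay":0,"az":0,"jaw":0.75},{"tx":4.7,"ty":-1.4,"tz":0,"ax":0,"ay":0,"az":0,"jaw":0.75},{"tx":3,"ty":-1.1,"tz":0,"ax":0,"ay":0,"az":0,"jaw":0.75}]';python3 -m inch '[{"tx":0,"ty":0,"tz":2,"ax":0,"ay":0,"az":8,"jaw":0.75},{"tx":0,"ty":0,"tz":2,"ax":0,"ay":0,"az":7.8,"jaw":0.75},{"tx":0,"ty":0,"tz":0,"ax":0,"ay":0,"az":0,"jaw":0.75}]'
python3 - <<'E'
from h import *
rel((476.1,304.2,26),63.2)
im,d=viewer.get_image("scene"); u,v=map(int,proj("scene",(476,304,60)))
for m in masks_of("scene","bonnet")[:1]:
    P=pts("scene",d,m["pixels"])
    for lo,hi in ((58,70),(18,26)):
        Q=P[(P[:,2]>lo)&(P[:,2]<hi)]; print(lo,len(Q),cv2.minAreaRect(Q[:,:2].astype(np.float32)))
cv2.imwrite("pics/v5.png",cv2.resize(im[v-50:v+50,u-60:u+60],None,fx=4,fy=4,interpolation=2)[:,:,::-1])
E
```

```text
t: 10.78
ee_pos: [475.4, 306.6, 173.2]
orientation: [2.422, 2.001, 0.002]
ft_force: [1.0, -0.1, 0.2]
width: 66.2
t: 11.15
ee_pos: [474.7, 303.9, 131.8]
orientation: [-2.674, -1.649, 0.004]
ft_force: [0.4, -0.0, -0.5]
width: 65.9
t 11.15 tcp [474.7 303.9 131.8] jaw 63.3 toolz [-0.002 -0.001 -1.   ] shift cm [ 0.11  0.13 10.58] az 0.1 F [ 0.4 -0.  -0.5] w 65.9 q [ 0.55  0.46  1.83 -0.    0.86 -0.56]
58 151 ((479.0608825683594, 306.1192932128906), (30.642478942871094, 45.56390380859375), 64.98921966552734)
18 639 ((477.74066162109375, 305.109619140625), (72.50387573242188, 123.62654876708984), 61.947723388671875)
```

View pics/v5.png

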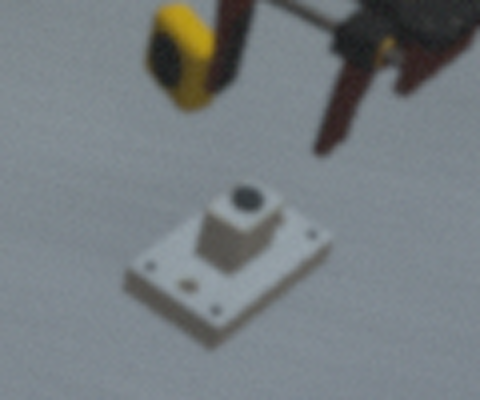

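The jaws stand over the boss (240,230). A yellow object at (180,60) shows close behind the left finger, so I'll measure where it is before descending.

Run:
```python
from h import *
for n in ("scene","top"):
    im,d=viewer.get_image(n); h=cv2.cvtColor(im,cv2.COLOR_RGB2HSV)
    m=(h[...,0]>18)&(h[...,0]<35)&(h[...,1]>130)
    P=pts(n,d,m); Q=P[(P[:,0]>150)&(P[:,0]<600)&(P[:,1]>180)&(P[:,1]<500)&(P[:,2]<100)]
    if len(Q):print(n,len(Q),Q.min(0),Q.max(0))
```

```text
scene 200 [277.97454159 218.3798532    9.93828286] [333.60552253 264.4194508   60.10898543]
top 239 [273.40909785 214.10756657  26.86764384] [327.23013578 262.59895645  62.01983405]
```

```bash
python3 -m inch '[{"tx":0.1,"ty":0.1,"tz":3,"ax":0,"ay":0,"az":0,"jaw":0.75},{"tx":0,"ty":0,"tz":4,"ax":0,"ay":0,"az":0,"jaw":0.75},{"tx":0,"ty":0,"tz":2.2,"ax":0,"ay":0,"az":0,"jaw":0.75},{"tx":0,"ty":0,"tz":1.1,"ax":0,"ay":0,"az":0,"jaw":0.75},{"tx":0,"ty":0,"tz":0.3,"ax":0,"ay":0,"az":0,"jaw":0.75},{"tx":0,"ty":0,"tz":0,"ax":0,"ay":0,"az":0,"jaw":0.75}]'; python3 -c "
from h import *
rel((476.1,304.2,25),63.2)"
```

```text
t: 12.1
ee_pos: [477.7, 305.1, 27.4]
orientation: [2.675, 1.647, 0.002]
ft_force: [-0.2, 0.5, -0.1]
width: 65.7
t 12.1 tcp [477.7 305.1  27.4] jaw 63.3 toolz [ 0.001  0.001 -1.   ] shift cm [-0.16 -0.1   0.24] az 0.1 F [-0.2  0.5 -0.1] w 65.7 q [ 0.55  0.63  1.85 -0.    0.66 -0.56]
```

```bash
python3 -m inch '[{"tx":0,"ty":0,"tz":0.2,"ax":0,"ay":0,"az":0,"jaw":0.75},{"tx":0,"ty":0,"tz":0,"ax":0,"ay":0,"az":0,"jaw":0.1},{"tx":0,"ty":0,"tz":0,"ax":0,"ay":0,"az":0,"jaw":0.1},{"tx":0,"ty":0,"tz":0,"ax":0,"ay":0,"az":0,"jaw":0.1},{"tx":0,"ty":0,"tz":0,"ax":0,"ay":0,"az":0,"jaw":0.1},{"tx":0,"ty":0,"tz":0,"ax":0,"ay":0,"az":0,"jaw":0.1},{"tx":0,"ty":0,"tz":0,"ax":0,"ay":0,"az":0,"jaw":0.1}]'; python3 -c "
from h import *
rel((476.1,304.2,140),63.2)"
```

```text
t: 12.98
ee_pos: [476.9, 304.5, 24.7]
orientation: [2.675, 1.647, -0.001]
ft_force: [-1.9, -3.0, 3.2]
width: 30.0
t 12.97 tcp [476.9 304.5  24.7] jaw 63.3 toolz [-0. -0. -1.] shift cm [ -0.07  -0.06 -11.53] az 0.1 F [-1.9 -3.   3.2] w 30.0 q [ 0.55  0.63  1.86 -0.    0.65 -0.56]
```

```bash
python3 -m inch '[{"tx":0,"ty":0,"tz":-1,"ax":0,"ay":0,"az":0,"jaw":0.1},{"tx":0,"ty":0,"tz":-2,"ax":0,"ay":0,"az":0,"jaw":0.1},{"tx":0,"ty":0,"tz":-3,"ax":0,"ay":0,"az":0,"jaw":0.1},{"tx":0,"ty":0,"tz":-3.5,"ax":0,"ay":0,"az":0,"jaw":0.1},{"tx":0,"ty":0,"tz":-2.5,"ax":0,"ay":0,"az":-5,"jaw":0.1},{"tx":0,"ty":0,"tz":-1,"ax":0,"ay":0,"az":-5.4,"jaw":0.1},{"tx":0,"ty":0,"tz":0,"ax":0,"ay":0,"az":-5.4,"jaw":0.1},{"tx":0,"ty":0,"tz":0,"ax":0,"ay":0,"az":0,"jaw":0.1}]'; python3 -c "
from h import *
rel((533.4,49.4,155),79)"
```

```text
t: 13.98
ee_pos: [477.2, 305.0, 155.9]
orientation: [2.424, 1.998, 0.002]
ft_force: [0.2, 0.4, -4.9]
width: 29.6
t 13.97 tcp [477.2 305.  155.9] jaw 79.0 toolz [ 0.001  0.001 -1.   ] shift cm [-24.02  10.39   0.08] az 0.0 F [ 0.2  0.4 -4.9] w 29.6 q [ 0.55  0.42  1.81  0.    0.91 -0.83]
```

```bash
python3 -m inch '[{"tx":-2,"ty":0.9,"tz":0,"ax":0,"ay":0,"az":0,"jaw":0.1},{"tx":-3,"ty":1.3,"tz":0,"ax":0,"ay":0,"az":0,"jaw":0.1},{"tx":-4,"ty":1.7,"tz":0,"ax":0,"ay":0,"az":0,"jaw":0.1},{"tx":-4,"ty":1.7,"tz":0,"ax":0,"ay":0,"az":0,"jaw":0.1},{"tx":-4,"ty":1.7,"tz":0,"ax":0,"ay":0,"az":0,"jaw":0.1},{"tx":-3.5,"ty":1.5,"tz":0,"ax":0,"ay":0,"az":0,"jaw":0.1},{"tx":-2.5,"ty":1.1,"tz":0,"ax":0,"ay":0,"az":0,"jaw":0.1},{"tx":-1,"ty":0.5,"tz":0,"ax":0,"ay":0,"az":0,"jaw":0.1},{"tx":0,"ty":0,"tz":1.5,"ax":0,"ay":0,"az":0,"jaw":0.1},{"tx":0,"ty":0,"tz":1.5,"ax":0,"ay":0,"az":0,"jaw":0.1},{"tx":0,"ty":0,"tz":0,"ax":0,"ay":0,"az":0,"jaw":0.1}]'
python3 - <<'E'
from h import *
rel((533.4,49.4,120),79)
im,d=viewer.get_image("scene"); u,v=map(int,proj("scene",(533,49,90)))
for m in masks_of("scene","bonnet")[:2]:
    P=pts("scene",d,m["pixels"])
    print(m["score"],m["location"],np.percentile(P[:,2],[5,50,95]))
    for lo in range(80,160,6):
        Q=P[(P[:,2]>lo)&(P[:,2]<lo+6)]
        if len(Q)>60: print(lo,len(Q),cv2.minAreaRect(Q[:,:2].astype(np.float32)))
for m in masks_of("scene","housing")[:1]:
    P=pts("scene",d,m["pixels"]); Q=P[(P[:,2]>54)&(P[:,2]<64)]; print("h",len(Q),cv2.minAreaRect(Q[:,:2].astype(np.float32)))
cv2.imwrite("pics/v6.png",cv2.resize(im[v-50:v+50,u-66:u+66],None,fx=6,fy=6,interpolation=2)[:,:,::-1])
E
```

```text
t: 15.35
ee_pos: [531.9, 50.2, 122.7]
orientation: [-2.42, -1.999, 0.005]
ft_force: [0.8, 0.5, -4.3]
width: 30.2
t 15.35 tcp [531.9  50.2 122.7] jaw 79.1 toolz [-0.004 -0.    -1.   ] shift cm [-0.05  0.16  0.26] az 0.1 F [ 0.8  0.5 -4.3] w 30.2 q [ 0.07  0.44  1.9   0.    0.81 -1.31]
0.69 [285.3, 169.9] [101.5859624  119.42517567 162.466884  ]
98 83 ((552.9193115234375, 74.17605590820312), (59.17134094238281, 136.3067169189453), 48.45366668701172)
104 89 ((553.1976928710938, 73.3588638305664), (60.68891906738281, 135.4181365966797), 47.408748626708984)
110 102 ((532.7891235351562, 53.583335876464844), (69.12388610839844, 123.39559936523438), 78.35113525390625)
116 544 ((533.81640625, 52.28818130493164), (71.14643859863281, 122.67948913574219), 78.67645263671875)
158 76 ((534.742919921875, 51.75837707519531), (27.768707275390625, 45.749881744384766), 82.31941986083984)
```

View pics/v6.png

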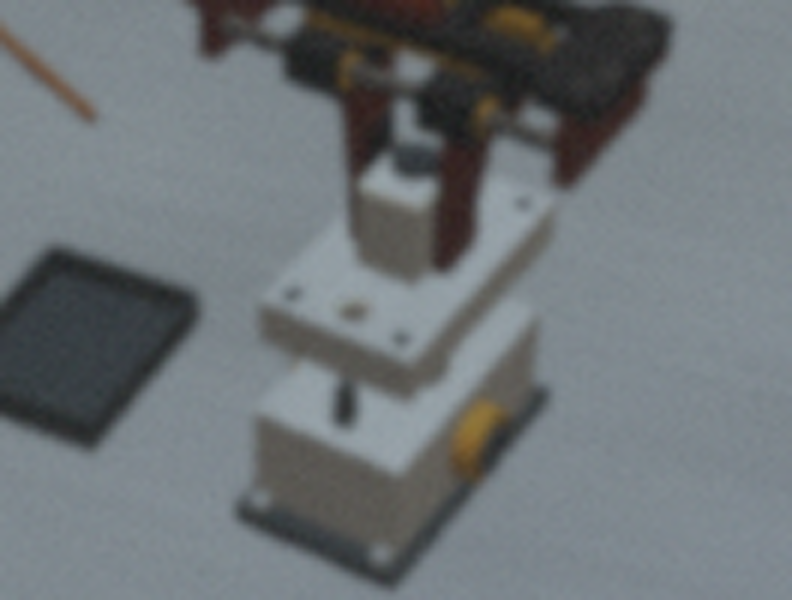

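Run:
```python
from h import *
B=[];T=[]
for k in range(6):
    im,d=viewer.get_image("scene"); T.append(get_obs()["ee_pos"])
    m=masks_of("scene","bonnet")[0]; P=pts("scene",d,m["pixels"]); Q=P[(P[:,2]>116)&(P[:,2]<123)]
    r=cv2.minAreaRect(Q[:,:2].astype(np.float32)); B.append([*r[0],r[2],*r[1],np.median(Q[:,2])])
print(np.round(B,1)); print(np.mean(B,0)); print(np.round(T,1),np.mean(T,0))
# housing from initial depth, whole image region
d=np.load("pics/scene_d.npy"); P=pts("scene",d,d>0); Q=P[(P[:,2]>56)&(P[:,2]<63)&(abs(P[:,0]-533)<90)&(abs(P[:,1]-50)<90)]
print(cv2.minAreaRect(Q[:,:2].astype(np.float32)),np.median(Q[:,2]))
```

```text
[[534.3  52.4  78.7  70.6 123.6 121.2]
 [535.1  51.7  79.   71.6 121.4 121.6]
 [536.3  52.9  78.4  68.8 121.2 121.5]
 [535.5  52.2  78.7  70.1 123.  121.6]
 [535.9  51.5  78.8  70.8 120.3 121.6]
 [535.9  51.4  78.9  70.4 120.6 121.4]]
[535.49820964  52.03200277  78.77338918  70.39075089 121.68652471
 121.47332968]
[[533.8  50.  124.8]
 [533.9  49.8 125.1]
 [533.9  49.6 125.1]
 [533.8  49.5 124.9]
 [533.7  49.4 124.8]
 [533.7  49.4 124.8]] [533.7961903   49.60726598 124.91139163]
((533.7144165039062, 50.325401306152344), (72.23119354248047, 124.26903533935547), 79.22073364257812) 59.61193412476443
```

Settled, the bonnet sits within about 1–2 mm of the housing axes and about 0.3° in yaw, inside the dowel taper's 4 mm lead-in. I'll go down gently and watch the force.

```bash
python3 -m inch '[{"tx":-0.05,"ty":0,"tz":1,"ax":0,"ay":0,"az":0,"jaw":0.1},{"tx":0,"ty":0,"tz":0.5,"ax":0,"ay":0,"az":0,"jaw":0.1},{"tx":0,"ty":0,"tz":0.4,"ax":0,"ay":0,"az":0,"jaw":0.1},{"tx":0,"ty":0,"tz":0.3,"ax":0,"ay":0,"az":0,"jaw":0.1},{"tx":0,"ty":0,"tz":0,"ax":0,"ay":0,"az":0,"jaw":0.1},{"tx":0,"ty":0,"tz":0,"ax":0,"ay":0,"az":0,"jaw":0.1},{"tx":0,"ty":0,"tz":0,"ax":0,"ay":0,"az":0,"jaw":0.1}]'; python3 -c "
from h import *
rel((533.4,49.4,100),79);print(get_obs()['moment'])"
```

```text
t: 16.98
ee_pos: [533.7, 49.0, 102.9]
orientation: [2.423, 1.999, 0.0]
ft_force: [-0.2, -0.0, -4.2]
width: 29.8
t 16.98 tcp [533.7  49.  102.9] jaw 79.0 toolz [ 0.  0. -1.] shift cm [ 0.04 -0.04  0.29] az 0.0 F [-0.2 -0.  -4.2] w 29.8 q [ 0.07  0.47  1.9  -0.    0.77 -1.31]
[ 0.03149233 -0.00585001 -0.05374114]
```

```bash
python3 -m inch '[{"tx":0,"ty":0,"tz":0.2,"ax":0,"ay":0,"az":0,"jaw":0.1},{"tx":0,"ty":0,"tz":0.2,"ax":0,"ay":0,"az":0,"jaw":0.1},{"tx":0,"ty":0,"tz":0.2,"ax":0,"ay":0,"az":0,"jaw":0.1},{"tx":0,"ty":0,"tz":0,"ax":0,"ay":0,"az":0,"jaw":0.1},{"tx":0,"ty":0,"tz":0,"ax":0,"ay":0,"az":0,"jaw":0.1}]'; python3 -c "
from h import *
rel((533.4,49.4,100),79);print(get_obs()['moment'])"
```

```text
t: 17.6
ee_pos: [533.6, 48.9, 96.7]
orientation: [2.423, 1.999, -0.0]
ft_force: [-0.9, 0.8, -3.8]
width: 29.8
t 17.6 tcp [533.6  48.9  96.7] jaw 79.0 toolz [-0. -0. -1.] shift cm [ 0.04 -0.02 -0.33] az 0.0 F [-0.9  0.8 -3.8] w 29.8 q [ 0.07  0.48  1.91 -0.    0.76 -1.31]
[-0.01931118  0.00227801 -0.04641559]
```

```bash
python3 -m inch '[{"tx":0,"ty":0,"tz":0.2,"ax":0,"ay":0,"az":0,"jaw":0.1},{"tx":0,"ty":0,"tz":0.2,"ax":0,"ay":0,"az":0,"jaw":0.1},{"tx":0,"ty":0,"tz":0.1,"ax":0,"ay":0,"az":0,"jaw":0.1},{"tx":0,"ty":0,"tz":0.1,"ax":0,"ay":0,"az":0,"jaw":0.1},{"tx":0,"ty":0,"tz":0,"ax":0,"ay":0,"az":0,"jaw":0.1},{"tx":0,"ty":0,"tz":0,"ax":0,"ay":0,"az":0,"jaw":0.1}]'; python3 -c "
from h import *
rel((533.4,49.4,100),79);print(get_obs()['moment'])"
```

```text
t: 18.35
ee_pos: [533.6, 48.9, 90.9]
orientation: [2.423, 1.999, 0.0]
ft_force: [-1.7, -0.3, 4.3]
width: 29.7
t 18.35 tcp [533.6  48.9  90.9] jaw 79.0 toolz [ 0.  0. -1.] shift cm [ 0.04 -0.03 -0.91] az 0.0 F [-1.7 -0.3  4.3] w 29.7 q [ 0.07  0.49  1.91 -0.    0.74 -1.31]
[-0.09258928  0.4549506  -0.00175389]
```

```bash
python3 -m inch '[{"tx":0,"ty":0,"tz":0.1,"ax":0,"ay":0,"az":0,"jaw":0.1},{"tx":0,"ty":0,"tz":0.1,"ax":0,"ay":0,"az":0,"jaw":0.1},{"tx":0,"ty":0,"tz":0.1,"ax":0,"ay":0,"az":0,"jaw":0.1},{"tx":0,"ty":0,"tz":0.1,"ax":0,"ay":0,"az":0,"jaw":0.1},{"tx":0,"ty":0,"tz":0,"ax":0,"ay":0,"az":0,"jaw":0.1},{"tx":0,"ty":0,"tz":0,"ax":0,"ay":0,"az":0,"jaw":0.1}]'; python3 -c "
from h import *
rel((533.4,49.4,100),79);print(get_obs()['moment'])"
```

```text
t: 19.1
ee_pos: [533.6, 49.0, 87.0]
orientation: [2.423, 1.999, 0.0]
ft_force: [-3.4, -0.5, 7.4]
width: 29.9
t 19.1 tcp [533.6  49.   87. ] jaw 79.0 toolz [ 0. -0. -1.] shift cm [ 0.04 -0.03 -1.3 ] az 0.0 F [-3.4 -0.5  7.4] w 29.9 q [ 0.07  0.49  1.91 -0.    0.74 -1.31]
[-0.01213037  0.7176344   0.04598512]
```

```bash
python3 -m inch '[{"tx":0,"ty":-0.08,"tz":0,"ax":0,"ay":0,"az":0,"jaw":0.1},{"tx":0,"ty":0,"tz":0.1,"ax":0,"ay":0,"az":0,"jaw":0.1},{"tx":0,"ty":0,"tz":0,"ax":0,"ay":0,"az":0,"jaw":0.1},{"tx":0,"ty":0,"tz":0,"ax":0,"ay":0,"az":0,"jaw":0.1}]'; python3 -c "
from h import *
rel((533.4,49.4,100),79);print(get_obs()['moment'])"; python3 -m inch '[{"tx":0,"ty":0,"tz":0.1,"ax":0,"ay":0,"az":0,"jaw":0.1},{"tx":0,"ty":0,"tz":0,"ax":0,"ay":0,"az":0,"jaw":0.1},{"tx":0,"ty":0,"tz":0,"ax":0,"ay":0,"az":0,"jaw":0.1}]'
```

```text
t: 19.6
ee_pos: [533.6, 49.0, 86.3]
orientation: [2.422, 1.999, 0.002]
ft_force: [-2.5, -0.7, 8.7]
width: 29.5
t 19.6 tcp [533.6  49.   86.3] jaw 79.1 toolz [ 0.002 -0.    -1.   ] shift cm [ 0.04 -0.02 -1.37] az 0.1 F [-2.5 -0.7  8.7] w 29.5 q [ 0.07  0.5   1.91 -0.    0.73 -1.31]
[-0.26906605  0.38450863  0.00141167]
t: 19.98
ee_pos: [533.6, 49.0, 85.3]
orientation: [2.422, 1.999, 0.002]
ft_force: [-2.6, -1.2, 9.3]
width: 29.9
```

```bash
for i in 1; do python3 -m inch '[{"tx":0,"ty":0,"tz":0.1,"ax":0,"ay":0,"az":0,"jaw":0.1},{"tx":0,"ty":0,"tz":0,"ax":0,"ay":0,"az":0,"jaw":0.1},{"tx":0,"ty":0,"tz":0,"ax":0,"ay":0,"az":0,"jaw":0.1}]'; done; python3 -m inch '[{"tx":0,"ty":0,"tz":0.1,"ax":0,"ay":0,"az":0,"jaw":0.1},{"tx":0,"ty":0,"tz":0,"ax":0,"ay":0,"az":0,"jaw":0.1},{"tx":0,"ty":0,"tz":0,"ax":0,"ay":0,"az":0,"jaw":0.1}]'
```

```text
t: 20.35
ee_pos: [533.6, 49.0, 84.7]
orientation: [2.422, 1.998, 0.002]
ft_force: [-3.4, -0.7, 12.4]
width: 29.9
t: 20.72
ee_pos: [533.6, 49.0, 84.6]
orientation: [2.422, 1.998, 0.002]
ft_force: [-5.5, -0.9, 24.3]
width: 29.6
```

Run:
```python
from h import *
for n in ("scene","top"):
    im,d=viewer.get_image(n); 
    for m in masks_of(n,"bonnet")[:1]:
        P=pts(n,d,m["pixels"]); Q=P[(P[:,2]>77)&(P[:,2]<87)]
        if len(Q)>30:
            A=np.c_[Q[:,:2]-[534,50],np.ones(len(Q))]; print(n,len(Q),cv2.minAreaRect(Q[:,:2].astype(np.float32)),"plane",np.linalg.lstsq(A,Q[:,2],rcond=None)[0])
    for th in ("cap","tee","elbow","coupling","wrench","screw_stand"):
        print(n,th,[(round(m["score"],2),np.round(np.median(pts(n,d,m["pixels"]),0)).tolist()) for m in masks_of(n,th)[:2]])
    if n=="scene":
        u,v=map(int,proj(n,(533,49,70))); cv2.imwrite("pics/v7.png",cv2.resize(im[v-50:v+50,u-66:u+66],None,fx=6,fy=6,interpolation=2)[:,:,::-1])
o=get_obs(); print(o["t"],o["ee_pos"],o["ft_force"],o["moment"])
```

```text
scene 581 ((534.681640625, 51.46677017211914), (70.49311065673828, 124.09762573242188), 78.28533172607422) plane [-4.72010429e-03 -6.62374627e-03  8.15725844e+01]
scene cap [(0.79, [536.0, -283.0, 13.0])]
scene tee [(0.69, [752.0, 158.0, 30.0])]
scene elbow [(0.81, [791.0, -166.0, 30.0])]
scene coupling [(0.67, [773.0, -15.0, 24.0])]
scene wrench [(0.67, [703.0, -359.0, 6.0])]
scene screw_stand [(0.65, [713.0, 375.0, 8.0]), (0.26, [701.0, -360.0, 6.0])]
top 94 ((478.3608093261719, 53.11294174194336), (18.843685150146484, 56.83111572265625), 0.34205344319343567) plane [2.48151678e-03 1.13117038e-02 8.20030976e+01]
top cap [(0.75, [527.0, -286.0, 12.0])]
top tee [(0.59, [737.0, 153.0, 31.0])]
top elbow [(0.93, [780.0, -173.0, 30.0])]
top coupling [(0.41, [765.0, -17.0, 32.0])]
top wrench [(0.73, [676.0, -362.0, 6.0])]
top screw_stand [(0.55, [704.0, 373.0, 8.0])]
21.525 [533.62731201  48.99974531  84.61340777] [-7.02107459 -0.60633375 23.96071589] [-0.38889665  1.30076304 -0.0921713 ]
```

View pics/v7.png

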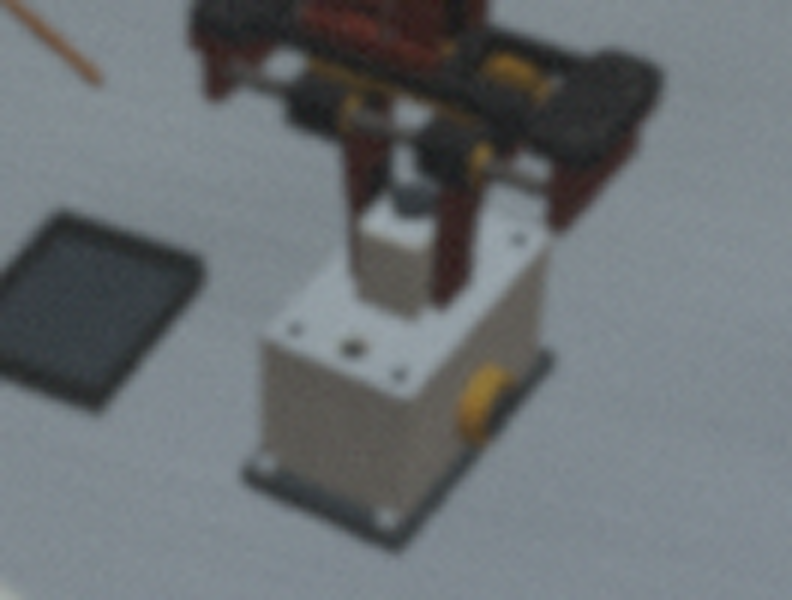

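The faces meet with no gap in view. The flange top measures about 81.6–82 mm (60 + 22 expected) and is level, the push is steady, and the bystanders are where they were. I'll hand in while still holding it.

```bash
python3 -c "
from h import *
print(ctrl.close_job())"
```

```text
the job is handed in; nothing more can be done
None
```

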